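Register a bar and hold the gauge arm at its mark

TASK

On the dark layout fixture, push the long flat aluminium bar fully home against its two side stops and its end stop. Then grip the head of the telescoping gauge arm so that the lock button on its side is squeezed in, draw the arm out until its pointer stands over the line on the rider clamped to the scale, and finish while still holding it there with the button squeezed. Leave the short offcut on the fixture and the tin snips beside it where they are.

Things in the scene. Friction and masses are not known exactly. Their poses are not given: they have to be found in the camera images.
- fixture: Layout fixture fixed to the bench: dark steel plate, 12 mm thick, with steel stops, a scale and a telescoping gauge arm. Origin at bench height, under the inner corner of the stops; plate spans its x -105 to 155, y -240 to 190 mm. z up. Scale strip: x 100 to 130, y -15 to -215 mm, top 16 mm above the bench, a tick every 5 mm.
- side_stops (a point): Midpoint between the two side stops, on the plate's top: steel blocks 14 mm high (tops 26 mm above the bench), 26 mm wide, at fixture y = -45 and -155 mm, whose faces at fixture x = 0 look to -x. The bar is pushed to +x against them.
- end_stop (a point): Foot of the end stop's face, on the plate's top: a steel block 14 mm high, 26 mm wide, at fixture x = -20 mm, whose face at fixture y = 0 looks to -y. The bar is pushed to +y against it.
- sleeve_mouth (a point): Centre of the open end of the arm's grey fixed sleeve (26 x 26 mm, top 66 mm above the bench), at fixture x = 70, y = 0 mm; the sleeve runs 175 mm from here to +y and the arm comes out to -y. A row of thin locking pins, 28 mm above the bench, stands under the arm's path.
- bar: Loose long flat aluminium bar, 40 x 200 x 10 mm (its x, y, z), about 0.2 kg, lying on the plate (underside 12 mm above the bench), 20 to 40 mm to -x of home and 12 to 35 mm to -y of home, turned up to 0.12 rad. Origin: centre of its underside. Home: origin at fixture x = -20, y = -100 mm, axes parallel to the fixture's.
- gauge_arm: Moving part of the telescoping arm; slides out to fixture -y, 165 mm travel, starts 5 to 35 mm out, 1 N friction when unlocked. Head: aluminium block 32 x 40 x 46 mm (fixture x, y, z), to grip across x from above. Origin: centre of the head's underside, 30 mm above the bench, at fixture x = 70 mm; axes as the fixture's. A 3 mm thick cross blade under the head reaches 96 mm to -x, 52 mm to +x.
- pointer (a point): The pointer at the cross blade's end over the scale: 50 mm to +x of the head's centre, same y as the head's centre, 30 mm above the bench.
- button_face (a point): Centre of the outer face of the black round lock button, 20 mm across, on the head's +x side, 58 mm above the bench. Free, it stands 8 mm out of the head: head and button measure 40 mm across (16 mm to -x, 24 mm to +x of the head's centre), 35 mm fully squeezed.
- lock_button (a joint): How far the lock button is pressed in (to fixture -x), in m: 0 free, 0.005 fully in. 5 N starts it, 8 N presses it fully; springs back when let go. Until about 3 mm in, a tooth between pins (6 mm apart) locks the arm (holds some 40 N); on a pin's top it rests 2.7 mm in and drops into the next gap. Over 3 mm counts as squeezed.
- rider: Small fixed steel rider, 40 x 10 x 10 mm (fixture x, y, z), clamped across the scale strip, 70 to 140 mm arm extension; a dark line along the middle of its top is the mark. Origin: centre of its underside, 16 mm above the bench; axes as the fixture's. At the mark, pointer and this origin have the same fixture y; the pointer passes 4 mm above.
- offcut: Bystander: short aluminium offcut 40 x 55 x 10 mm lying on the fixture plate beyond the end stop; leave alone.
- snips: Bystander: yellow-handled tin snips, 200 mm long, 18 mm high, lying on the bench beyond the plate's -y edge; leave alone.
There are look-alikes about, which are no part of the job. Leave any pink or purple look-alike of the bar alone.

How it is judged (in metres and radians):
On the way, in this order (a step that is already met when the one before it is completed fails the run):
1. the bar lies home against both side stops and the end stop (x of bar in the frame of fixture between -0.0225 and -0.017 m and y of bar in the frame of fixture between -0.1025 and -0.097 m and z of bar in the frame of fixture below 0.015 m and angle between the y axis of bar and the y axis of fixture, either way round below 0.03 rad), for 0.2 s.
2. the lock button is squeezed in by the gripper (value of joint lock_button above 0.003 m and contact force between the fingers and gauge_arm above 4 N), for 0.2 s.
3. the pointer is at the rider's line with the button squeezed (all of step 2 and y of pointer in the frame of rider between -0.004 and 0.004 m), for 0.2 s.
At the end, for the whole second after the job is handed in: Bar within 2.5 mm of both side stops and the end stop, parallel within 0.03 rad, flat on the plate; pointer within 4 mm of the rider's line along the scale; fingers hold the gauge arm (over 4 N) with the lock button more than 3 mm in; arm and bar at rest (all of step 1 and all of step 3 and linear speed of each of gauge_arm, bar below 0.01 m/s); the arm keeps its last pose, push and grip.
It fails at once if the offcut or the snips beside the fixture are moved by more than 20 mm (distance of any of offcut, snips from where it was at the start of the episode above 0.02 m).
It also fails if it takes over 58 s, if anything falls off the work surface, if the arm or the gripper's body presses on something with over 40 N, if the wrist force passes 120 N, or if a joint passes its speed limit or range.

ROBOT

A 6-joint arm with a two-finger parallel gripper is mounted at the origin on the work surface. World frame = base frame: x ahead of the robot, y to its left, z up, the work surface at z = 0. Lengths are in m, angles in degrees, forces in N, time in s.
With the tool pointing down it reaches from about 0.4 to 0.825 m from the base axis. Payload 7 kg.
Tool frame: the origin (TCP) lies between the finger pads; the fingertips stand 11 mm ahead of it and the grasp point (between the pads) lies 8 mm behind it; z points along the fingers, y is the direction in which the jaws open and shut (so a half turn about z gives the same grasp; the last joint's range is limited). The gripper opens to 88 mm and grips with 3 to 60 N. Pads are 19 mm wide; open, the fingers measure 130 mm over their backs; the gripper's body (78 mm by 193 mm) begins 47 mm behind the grasp point.
Start: joints at [-59.181, 20.546, 0.682, 0, -70.136, -16.507], TCP at [0.167, -0.654, 0.238] pointing down, gripper open.
Joint ranges: [-176.03, 176.03], [-82.01, 121.73], [-58.28, 71.71], [-173.87, 95.51], [-174.79, -0.11], [-173.66, 173.66]. Speed limits (degrees/s): [136.94, 136.94, 172.46, 180, 180, 180].

INTERFACE

Orientations are given as [roll, pitch, yaw] about the fixed x, y, z axes, in that order (R = Rz(yaw) Ry(pitch) Rx(roll)).
In Python, from plant import r gives the robot as it stands.
- The arm moves only by the shell command python3 -m inch 'ROWS' [OPENING] [FORCE]. ROWS is JSON, a list of rows, each an object of numbers: "x", "y", "z": the shift along the tool's x, y, z as a fraction of full scale; "yaw": the turn about the tool's z as a fraction of full scale. In form: [{"x": .., "y": .., "z": .., "yaw": ..}, ...]. A call has 1 to 5 rows; each row shifts and turns the pose as measured when the row begins, along the tool's axes as they then stand; what a row does not reach is not made up. Full scale, the value 1, is 0.025 m for a shift and 4 degrees for a turn. A row lasts 1/12 s, in which the tool goes at most 41.7 mm and 7.16 degrees, less where a joint would pass 70% of its speed; a pose out of reach is approached as far as the arm can. A call with a number of a shift or a turn outside -1 to 1 is refused whole. A call with a gripper value outside its range is refused whole. OPENING is the opening, from -1 (shut) to 1 (fully open), set as the call begins (- or left out, the last holds). The fingers move at their own pace and stop on an object; FORCE is the grip in N (left out, the last holds). Time passes only in rows, so rows that do not move let the fingers close. It gives the time, the measured TCP pose, the force and the opening at its end, in the units of the state.
- r.get_state(): the state, without advancing time (a new reading comes with each control period).
- r.capture(name): name is "scene" or "top" or "wrist"; returns (picture, depth): 400x640x3 uint8, red, green, blue; 400x640 float32, m along the optical axis (not along the pixel's ray), 0 where there is no reading.
- r.camera_info(name): a dict with "mtx" (3x3 intrinsics, pixels), "pose" (4x4, takes a point from camera to world coordinates). Camera axes: x right, y down, z forward; pixel columns grow to the right and rows downward; lengths in m; the calibration is good to about 2 mm. A picture is of the moment at which its call begins: read the wrist's pose just before it. camera_info takes no time and is no camera call; for the wrist camera it gives the pose at the moment of the call.
- r.close_job(): hands the job in, once; it reports no verdict.
The state is a dict: "time_s": time; "joints": joint angles; "qd": joint speeds; "joint_torque": joint torques, N m; "tcp_pos": TCP position; "eef_rot": TCP orientation; "contact_force": force on the tool from outside, world axes, zero at the start; "moment": the same for the moment, N m; "gripper_width": finger opening in m.
Only numpy, scipy, OpenCV 4.12 (cv2) and the standard library are available. Lean on these libraries where they do the work, as an engineer would, in place of code of your own. Each camera call takes 0.05 s, during which the arm holds its last target. There are 200 camera calls.

## Working session

There is one attempt and no reset: what is moved stays moved. The work goes in short steps, Python scripts to look and compute and a shell command to move; the robot and the scene stay as the last step left them, time stands still between calls to the robot, and variables do not carry over. Pictures are saved under pics/ and viewed, about 8 in all and at most 12, crops included, and the job is handed in when it is done.

```bash
mkdir -p pics; ls
cat > h.py <<'E'
import numpy as np, cv2
from plant import r
def snap(cam, fn=None):
    i=r.camera_info(cam); K=np.array(i["mtx"]); P=np.array(i["pose"])
    im,d=r.capture(cam)
    np.savez(f"{fn or cam}.npz",im=im,d=d,K=K,P=P)
    if fn: cv2.imwrite(f"pics/{fn}.png",im[:,:,::-1])
    return im,d,K,P
def load(fn):
    z=np.load(fn+".npz"); return z["im"],z["d"],z["K"],z["P"]
def px2w(u,v,d,K,P):
    z=d[int(round(v)),int(round(u))]
    return (P@np.array([(u-K[0,2])/K[0,0]*z,(v-K[1,2])/K[1,1]*z,z,1]))[:3]
def px2plane(u,v,h,K,P):
    ray=P[:3,:3]@np.array([(u-K[0,2])/K[0,0],(v-K[1,2])/K[1,1],1]); o=P[:3,3]
    return o+ray*(h-o[2])/ray[2]
def w2px(p,K,P):
    c=np.linalg.inv(P)@np.append(p,1); return (K@c[:3])[:2]/c[2]
E
python3 - <<'E'
from h import *
for c in("top","scene"):
    im,d,K,P=snap(c,c+"0"); print(c,K.tolist(),P.round(4).tolist())
s=r.get_state();print(s)
E
```

```text
pics
top [[442.7551389750884, 0.0, 319.98542993565366], [0.0, 442.7551389750884, 195.26279273791465], [0.0, 0.0, 1.0]] [[0.0004, -0.9994, 0.0357, 0.3977], [-0.9997, 0.0005, 0.0241, -0.0381], [-0.0241, -0.0357, -0.9991, 1.3453], [0.0, 0.0, 0.0, 1.0]]
scene [[431.22623801196397, 0.0, 319.0460680558224], [0.0, 431.22623801196397, 201.44005736942077], [0.0, 0.0, 1.0]] [[-0.7767, 0.3586, -0.5179, 0.9961], [0.6299, 0.4358, -0.6429, 0.6708], [-0.0049, -0.8255, -0.5644, 0.6613], [0.0, 0.0, 0.0, 1.0]]
{'time_s': 0.1, 'joints': array([-5.91792497e+01,  2.05886020e+01,  6.37583173e-01, -1.70960253e-02,
       -7.01343837e+01, -1.65056228e+01]), 'qd': array([ 0.03087023, -0.17549896,  0.15688317,  0.13129098, -0.04607315,
        0.04778687]), 'joint_torque': array([-2.08824531e-03, -5.84164202e+01,  2.93748432e+01,  7.01557651e+00,
        1.00290249e-02, -5.39653570e-05]), 'tcp_pos': array([ 0.16674871, -0.65364294,  0.23669308]), 'eef_rot': array([ 1.79913550e+02, -8.85611615e-03, -1.65690687e+02]), 'contact_force': array([ 0.86328697,  0.07443874, -0.5332802 ]), 'moment': array([-0.07368128,  0.04869429, -0.03224038]), 'gripper_width': 0.08807455423663542}
```

View pics/top0.png

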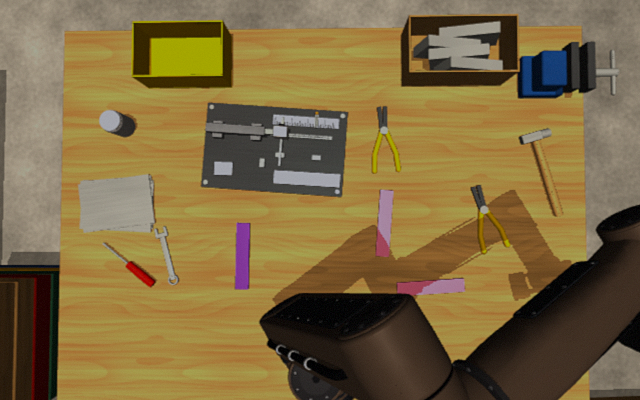

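View pics/scene0.png

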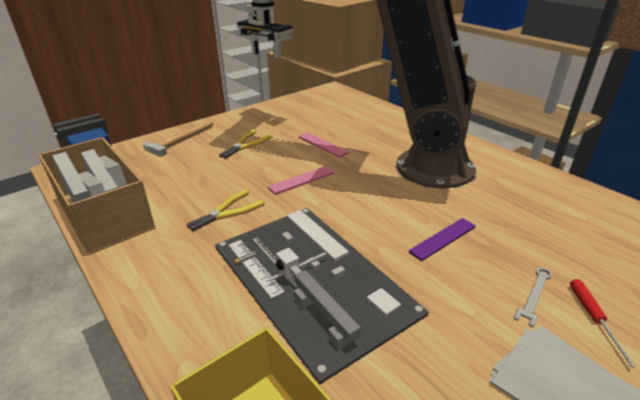

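The top view shows the fixture at (275,150), with its scale along the upper edge (fixture +x up, +y left). The aluminium bar is at (306,178), the offcut at (223,168), the head at (280,131), and the snips at (386,140). The look-alikes are pink at (385,222) and (430,287) and purple at (243,256). The bar is the bare aluminium one lying on the plate; the others are coloured and lie on the bench. A crop should confirm this and give a coarse fixture pose.

Run:
```python
from h import *
im,d,K,P=load("top0")
c=im[95:205,195:410]; cv2.imwrite("pics/crop0.png",cv2.resize(c[:,:,::-1],None,fx=3.7,fy=3.7,interpolation=cv2.INTER_CUBIC))
# plate: dark & low saturation region
roi=np.zeros(im.shape[:2],np.uint8); hsv=cv2.cvtColor(im,cv2.COLOR_RGB2HSV)
m=((hsv[:,:,1]<70)|(hsv[:,:,2]<70)).astype(np.uint8); roi[95:205,195:362]=m[95:205,195:362]
n,l,st,ce=cv2.connectedComponentsWithStats(roi); k=1+np.argmax(st[1:,4]); print(st[k],ce[k])
pts=np.argwhere(l==k)[:,::-1].astype(np.float32)
W=np.array([px2plane(u,v,.012,K,P)[:2] for u,v in pts]).astype(np.float32)
print(cv2.minAreaRect(W*1000))
for u,v in [(280,131),(306,178),(223,168),(230,130),(330,190)]: print(u,v,px2w(u,v,d,K,P).round(4))
```

```text
[  202   103   146    94 11760] [274.29277211 149.18520408]
((585.9603881835938, 134.81687927246094), (428.0895080566406, 256.6141662597656), 85.82551574707031)
280 131 [0.629  0.1082 0.0763]
306 178 [0.4971 0.036  0.0188]
223 168 [0.5275 0.2866 0.0208]
230 130 [0.6349 0.2565 0.0631]
330 190 [ 0.4615 -0.0361  0.0061]
```

View pics/crop0.png

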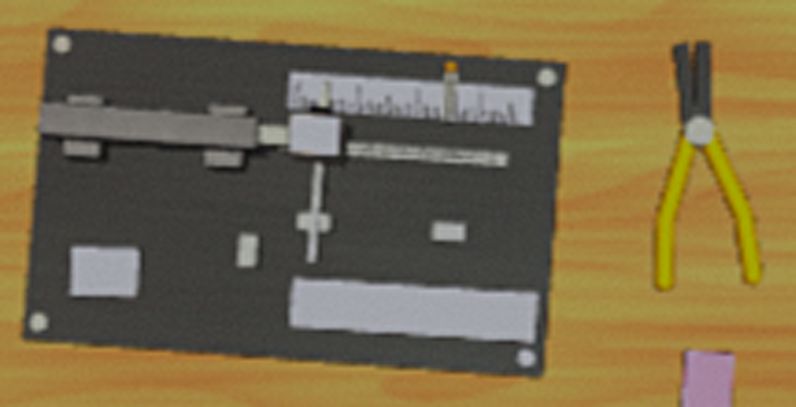

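The crop confirms it: the bare bar is on the plate at crop (415,308), and the head (315,135) has its button on the scale side. The rider is at crop (451,92) with an orange tab. Coarse fixture origin is about (0.563, 0.162) with yaw about -4.2°. Next I move above the bar, aligning the jaws with fixture y on the way.

```bash
python3 -m inch '[{"y":1,"yaw":0.93},{"y":1,"yaw":0.93},{"y":1,"yaw":0.93},{"y":1,"yaw":0.93},{"y":1,"yaw":0.93}]'
python3 -m inch '[{"x":-0.6,"y":1},{"x":-0.6,"y":1},{"x":-0.6,"y":1},{"x":-0.6,"y":1},{"x":-0.6,"y":1}]'
```

```text
validation failed for argument at $[0]...
validation failed for argument at $[0]...
```

```bash
python3 -m inch '[{"x":0,"y":1,"z":0,"yaw":0.93},{"x":0,"y":1,"z":0,"yaw":0.93},{"x":0,"y":1,"z":0,"yaw":0.93},{"x":0,"y":1,"z":0,"yaw":0.93},{"x":0,"y":1,"z":0,"yaw":0.93}]'
python3 -m inch '[{"x":-0.6,"y":1,"z":0,"yaw":0},{"x":-0.6,"y":1,"z":0,"yaw":0},{"x":-0.6,"y":1,"z":0,"yaw":0},{"x":-0.6,"y":1,"z":0,"yaw":0},{"x":-0.6,"y":1,"z":0,"yaw":0}]'
```

```text
time_s: 0.52
tcp_pos: [0.1507, -0.5279, 0.2312]
eef_rot: [179.6, -0.3, 174.9]
contact_force: [0.5, 0.2, 0.4]
gripper_width: 0.0877
time_s: 0.93
tcp_pos: [0.2351, -0.4033, 0.2303]
eef_rot: [179.4, -0.4, 174.2]
contact_force: [1.2, -0.1, 0.2]
gripper_width: 0.0875
```

```bash
for i in 1 2 3; do python3 -m inch '[{"x":-0.7,"y":1,"z":-0.2,"yaw":0},{"x":-0.7,"y":1,"z":-0.2,"yaw":0},{"x":-0.7,"y":1,"z":-0.2,"yaw":0},{"x":-0.7,"y":1,"z":-0.2,"yaw":0},{"x":-0.7,"y":1,"z":-0.2,"yaw":0}]'; done
python3 -m inch '[{"x":0,"y":1,"z":0,"yaw":-0.2},{"x":0,"y":1,"z":0,"yaw":-0.2},{"x":0,"y":0,"z":0,"yaw":0},{"x":0,"y":0,"z":0,"yaw":0}]'
python3 - <<'E'
from h import *
im,d,K,P=snap("wrist","w1"); print(K.tolist(),P.round(4).tolist()); s=r.get_state(); print(s["tcp_pos"],s["eef_rot"],s["time_s"])
E
```

```text
time_s: 1.35
tcp_pos: [0.3361, -0.2804, 0.2553]
eef_rot: [179.3, -0.5, 174.1]
contact_force: [0.7, -0.6, -0.5]
gripper_width: 0.0879
time_s: 1.77
tcp_pos: [0.4385, -0.1577, 0.2823]
eef_rot: [179.2, -0.5, 174.2]
contact_force: [1.6, -0.3, 0.3]
gripper_width: 0.0876
time_s: 2.18
tcp_pos: [0.5411, -0.035, 0.3089]
eef_rot: [179.2, -0.6, 174.3]
contact_force: [0.4, -1.1, 1.3]
gripper_width: 0.0875
time_s: 2.52
tcp_pos: [0.5493, 0.0221, 0.3077]
eef_rot: [179.2, -0.7, 176.2]
contact_force: [-0.1, -0.7, -0.6]
gripper_width: 0.0875
[[346.9519011585065, 0.0, 315.1868187831997], [0.0, 346.9519011585065, 200.4679172469201], [0.0, 0.0, 1.0]] [[0.066, 0.9577, 0.2803, 0.4713], [0.9977, -0.0673, -0.005, 0.0233], [0.014, 0.28, -0.9599, 0.4563], [0.0, 0.0, 0.0, 1.0]]
[0.54927877 0.02181578 0.3076152 ] [179.22846122  -0.71917222 176.12017957] 2.5667
```

View pics/w1.png

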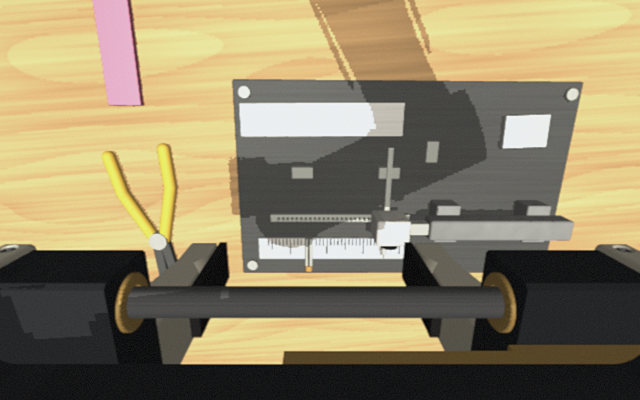

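The wrist view shows the bar at (320,119), side stops at (302,173) and (389,172, blade above it), end stop (432,152), head (392,230) and rider (309,254). I'll rectify both views into the coarse fixture frame to refine the pose.

```bash
cat > rect.py <<'E'
from h import *
def F(ox,oy,yaw):
    a=np.radians(yaw); T=np.eye(4); T[:2,:2]=[[np.cos(a),-np.sin(a)],[np.sin(a),np.cos(a)]]; T[:2,3]=ox,oy; return T
def rectify(fn,T,h,x0=-.115,x1=.165,y0=-.25,y1=.20,s=1.7):
    # image: columns along +fixture y reversed? col = (y1-y)*s (so +y left), row=(x1-x)*s
    im,d,K,P=load(fn); s*=1000
    q=np.array([[x1,y1],[x1,y0],[x0,y0],[x0,y1]])
    src=np.float32([w2px((T@[x,y,h,1])[:3],K,P) for x,y in q])
    dst=np.float32([[(y1-y)*s,(x1-x)*s] for x,y in q])
    H=cv2.getPerspectiveTransform(src,dst)
    return cv2.warpPerspective(im,H,(int((y1-y0)*s),int((x1-x0)*s)),flags=cv2.INTER_CUBIC)
def bright_rects(fn,T,h,thr,amin,box,s=4):
    x0,x1,y0,y1=box; R=rectify(fn,T,h,x0,x1,y0,y1,s)
    g=cv2.cvtColor(R,cv2.COLOR_RGB2HSV); m=((g[:,:,2]>thr)&(g[:,:,1]<70)).astype(np.uint8)
    n,l,st,c=cv2.connectedComponentsWithStats(m); out=[]
    for k in range(1,n):
        if st[k,4]<amin*s*s: continue
        p=np.argwhere(l==k)[:,::-1].astype(np.float32)
        (u,v),(w,hh),a=cv2.minAreaRect(p)
        a=a if w>hh else a+90   # long side direction angle in image
        out.append((round(x1*1000-v/s,1),round(y1*1000-u/s,1),round(max(w,hh)/s,1),round(min(w,hh)/s,1),round((a+90)%180-90,2)))
    return out
E
python3 - <<'E'
from rect import *
T=F(.5628,.1616,-4.17)
for fn,thr in(("top0",120),("w1",110)):
    print(fn,"bar",bright_rects(fn,T,.022,thr,2000,(-.11,-.02,-.24,0.03)))
    print(" offcut",bright_rects(fn,T,.022,thr,500,(-.08,.02,.08,.18)))
    print(" stops",bright_rects(fn,T,.026,thr-30,100,(-.035,.03,-.18,.03)))
    im,d,K,P=load(fn)
    # plate edges
    R=rectify(fn,T,.012,-.13,.18,-.265,.215,2); g=cv2.cvtColor(R,cv2.COLOR_RGB2HSV); m=((g[:,:,1]<70)|(g[:,:,2]<60)).astype(np.uint8)
    n,l,st,c=cv2.connectedComponentsWithStats(m);k=1+np.argmax(st[1:,4]);x,y,w,h=st[k,:4]; print(" plate x",180-y/2,180-(y+h)/2,"y",215-x/2,215-(x+w)/2)
a=rectify("w1",T,.016); cv2.imwrite("pics/r1.png",a[:,:,::-1]); print(a.shape)
E
```

```text
top0 bar [(-57.5, -131.2, 200.9, 41.0, -0.45)]
 offcut [(-44.0, 122.3, 55.8, 40.1, -3.23)]
 stops [(3.2, -47.0, 54.0, 29.7, 68.67), (7.9, -155.0, 29.0, 16.8, 0.0), (-19.1, 6.7, 28.8, 17.2, 89.13)]
 plate x 154.0 -103.5 y 189.0 -239.5
w1 bar [(-61.7, -133.2, 207.0, 83.5, 0.0)]
 offcut [(-44.9, 123.9, 57.9, 42.6, -2.52)]
 stops [(20.2, 10.9, 38.2, 19.5, 0.0), (2.3, -44.5, 55.7, 29.1, -88.6), (7.0, -154.9, 28.8, 17.5, 0.0), (-19.6, -131.9, 95.7, 30.2, 0.0), (-19.5, 7.4, 28.5, 16.8, -90.0)]
 plate x 180.0 -104.5 y 215.0 -265.0
(476, 765, 3)
```

View pics/r1.png

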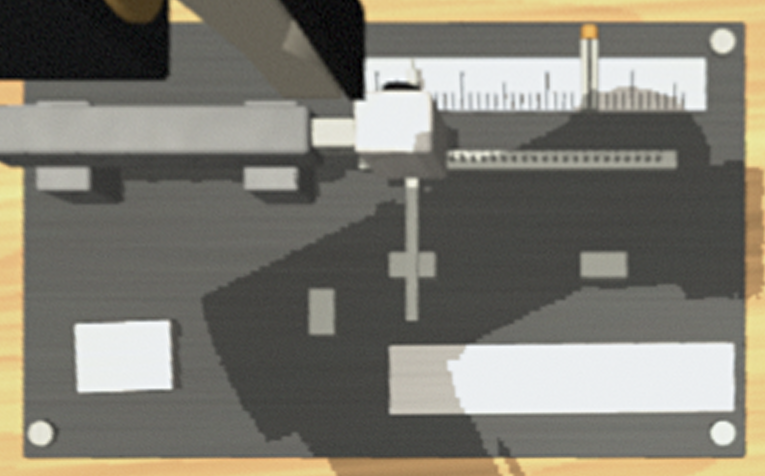

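Fit is good: plate edges, stops and bar size agree to about 1 mm. The bar is at fixture (-57.5, -131) mm, nearly parallel. I'll come down on its -x side with the jaws open along y, so the two fingertips push together.

```bash
python3 -m inch '[{"x":1,"y":0.1,"z":1,"yaw":0},{"x":1,"y":0.1,"z":1,"yaw":0},{"x":1,"y":0.1,"z":1,"yaw":0},{"x":1,"y":0.1,"z":1,"yaw":0},{"x":0,"y":0,"z":1,"yaw":0.1}]' 1
python3 -m inch '[{"x":0,"y":0,"z":1,"yaw":0},{"x":0,"y":0,"z":1,"yaw":0},{"x":0,"y":0,"z":1,"yaw":0},{"x":0,"y":0,"z":0.5,"yaw":0},{"x":0,"y":0,"z":0,"yaw":0}]'
cat > st.py <<'E'
from rect import *
T=F(.5628,.1616,-4.17)
s=r.get_state(); p=np.append(s["tcp_pos"],1); q=np.linalg.inv(T)@p
print("fix tcp mm",(q[:3]*1000).round(1),"rot",np.round(s["eef_rot"],2),"F",np.round(T[:3,:3].T@s["contact_force"],1),"w",round(s["gripper_width"]*1000,1),"t",round(s["time_s"],2))
E
python3 st.py
```

```text
time_s: 2.98
tcp_pos: [0.448, 0.0371, 0.1832]
eef_rot: [179.1, -0.3, 175.4]
contact_force: [-0.6, -0.2, 0.1]
gripper_width: 0.0878
time_s: 3.4
tcp_pos: [0.4418, 0.0331, 0.0898]
eef_rot: [179.1, -0.4, 175.1]
contact_force: [-0.2, -0.2, 0.1]
gripper_width: 0.0878
fix tcp mm [-111.3 -137.    89.8] rot [179.13  -0.37 175.08] F [-0.2 -0.2  0.1] w 87.8 t 3.4
```

```bash
python3 -m inch '[{"x":0,"y":0.2,"z":1,"yaw":-0.18},{"x":0,"y":0,"z":0.8,"yaw":0},{"x":0,"y":0,"z":0.35,"yaw":0},{"x":0,"y":0,"z":0.2,"yaw":0},{"x":0,"y":0,"z":0,"yaw":0}]'
python3 st.py
```

```text
time_s: 3.82
tcp_pos: [0.444, 0.0368, 0.0324]
eef_rot: [179.0, -0.1, 175.6]
contact_force: [0.3, -0.2, -0.6]
gripper_width: 0.0873
fix tcp mm [-109.4 -133.1   32.4] rot [ 1.7905e+02 -1.3000e-01  1.7561e+02] F [ 0.3 -0.2 -0.6] w 87.3 t 3.82
```

```bash
python3 -m inch '[{"x":-0.2,"y":0,"z":0.22,"yaw":0},{"x":-0.3,"y":0,"z":0,"yaw":0},{"x":-0.3,"y":0,"z":0,"yaw":0},{"x":-0.3,"y":0,"z":0,"yaw":0},{"x":-0.3,"y":0,"z":0,"yaw":0}]'
python3 st.py
```

```text
time_s: 4.23
tcp_pos: [0.4828, 0.0338, 0.0298]
eef_rot: [178.9, 0.1, 175.6]
contact_force: [-1.7, 0.2, 0.2]
gripper_width: 0.0877
fix tcp mm [ -70.5 -133.3   29.8] rot [1.7894e+02 6.0000e-02 1.7561e+02] F [-1.7  0.1  0.2] w 87.7 t 4.23
```

```bash
python3 -m inch '[{"x":-0.15,"y":0,"z":0.12,"yaw":0},{"x":-0.2,"y":0,"z":0.05,"yaw":0},{"x":-0.2,"y":0,"z":0,"yaw":0},{"x":-0.15,"y":0,"z":0,"yaw":0}]'
python3 st.py
python3 -m inch '[{"x":-0.1,"y":0,"z":0.05,"yaw":0},{"x":-0.1,"y":0,"z":0,"yaw":0}]';python3 st.py
```

```text
time_s: 4.57
tcp_pos: [0.5031, 0.0319, 0.0262]
eef_rot: [179.0, 0.0, 175.6]
contact_force: [-2.1, 0.4, 1.0]
gripper_width: 0.088
fix tcp mm [ -50.1 -133.7   26.2] rot [1.7895e+02 1.0000e-02 1.7555e+02] F [-2.1  0.2  1. ] w 88.0 t 4.57
time_s: 4.73
tcp_pos: [0.5037, 0.0306, 0.0241]
eef_rot: [179.1, -0.5, 175.5]
contact_force: [-18.2, 11.9, 15.9]
gripper_width: 0.088
fix tcp mm [ -49.4 -135.    24.1] rot [179.1   -0.53 175.53] F [-19.   10.6  15.9] w 88.0 t 4.73
```

Bar is against the side stops (about 18 N). I raise, go round to its -y end and close the fingers.

```bash
python3 -m inch '[{"x":0.4,"y":0,"z":-0.5,"yaw":0},{"x":0,"y":0,"z":-1,"yaw":0},{"x":-0.4,"y":-1,"z":-0.2,"yaw":-0.08},{"x":-0.4,"y":-1,"z":0,"yaw":0},{"x":-0.4,"y":-1,"z":0,"yaw":0}]' -1 10
python3 -m inch '[{"x":-0.2,"y":-1,"z":0,"yaw":0},{"x":0,"y":-1,"z":0,"yaw":0},{"x":0,"y":-0.3,"z":0,"yaw":0},{"x":0,"y":0,"z":0,"yaw":0}]'
python3 st.py
python3 - <<'E'
from rect import *
snap("wrist","w2"); snap("scene","s2"); snap("top","t2")
T=F(.5628,.1616,-4.17)
for fn in("w2","s2","t2"):
  for thr in (60,110): print(fn,thr,bright_rects(fn,T,.022,thr,2000,(-.10,.03,-.25,0.0)))
a=np.vstack([rectify(f,T,.022,-.1,.06,-.27,.03,1.8) for f in("w2","t2")]); cv2.imwrite("pics/r2.png",a[:,:,::-1])
E
```

```text
time_s: 5.15
tcp_pos: [0.5214, -0.0443, 0.0678]
eef_rot: [179.1, -0.3, 176.3]
contact_force: [0.1, 0.2, -0.3]
gripper_width: 0.0597
time_s: 5.48
tcp_pos: [0.5282, -0.1079, 0.0682]
eef_rot: [179.1, 0.1, 176.3]
contact_force: [0.9, 0.4, -0.4]
gripper_width: 0.0336
fix tcp mm [ -14.9 -271.3   68.2] rot [1.7908e+02 8.0000e-02 1.7628e+02] F [ 0.9  0.4 -0.4] w 33.6 t 5.48
w2 60 [(-34.9, -153.8, 185.5, 129.8, 0.0)]
w2 110 [(-19.5, -151.0, 160.5, 40.7, -0.14), (-70.7, -205.6, 69.2, 58.0, 0.0)]
s2 60 [(-32.2, -115.1, 230.2, 124.5, 0.0)]
s2 110 [(-32.6, -125.7, 215.2, 102.9, 9.1)]
t2 60 [(-70.9, -200.9, 75.2, 57.7, 0.0)]
t2 110 []
```

View pics/r2.png

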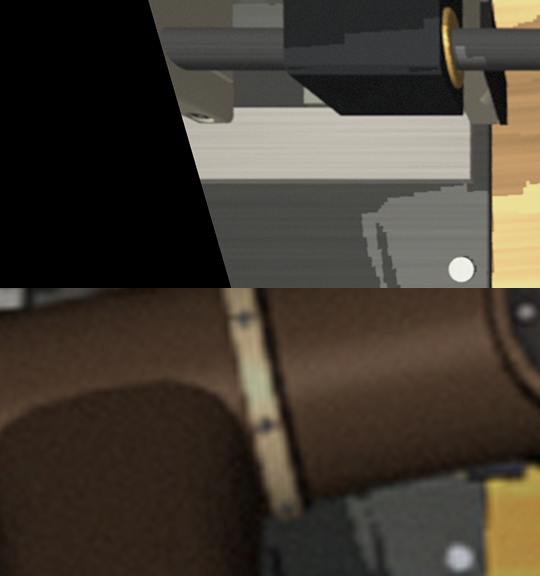

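Bar at x -19.5 mm with 0.14° tilt, so it is home in x, and its -y end is at -231 mm. Descending and pushing +y.

```bash
python3 -m inch '[{"x":0.2,"y":0.2,"z":0,"yaw":0.05},{"x":0,"y":0,"z":0,"yaw":0},{"x":0,"y":0,"z":0.6,"yaw":0},{"x":0,"y":0,"z":0.6,"yaw":0},{"x":0,"y":0,"z":0.3,"yaw":0}]' -1
python3 st.py
python3 -m inch '[{"x":0,"y":0.1,"z":0.1,"yaw":0},{"x":0,"y":0,"z":0,"yaw":0}]'
python3 st.py
```

```text
time_s: 6.05
tcp_pos: [0.5251, -0.0944, 0.0325]
eef_rot: [179.0, 0.4, 176.5]
contact_force: [-0.3, 0.3, -0.0]
gripper_width: 0.0006
fix tcp mm [ -19.  -258.    32.5] rot [178.99   0.4  176.54] F [-0.3  0.3 -0. ] w 0.6 t 6.05
time_s: 6.22
tcp_pos: [0.5243, -0.0903, 0.0286]
eef_rot: [179.0, 0.3, 176.7]
contact_force: [-0.6, 0.1, 0.1]
gripper_width: 0.0005
fix tcp mm [ -20.1 -254.    28.6] rot [179.02   0.25 176.66] F [-0.6  0.1  0.1] w 0.5 t 6.22
```

```bash
python3 -m inch '[{"x":0,"y":0.2,"z":0.05,"yaw":0.15},{"x":0,"y":0.2,"z":0,"yaw":0},{"x":0,"y":0.2,"z":0,"yaw":0},{"x":0,"y":0.2,"z":0,"yaw":0}]'
python3 st.py
python3 -m inch '[{"x":0,"y":0.2,"z":0,"yaw":0},{"x":0,"y":0.15,"z":0,"yaw":0}]'
python3 st.py
```

```text
time_s: 6.55
tcp_pos: [0.5261, -0.0685, 0.0289]
eef_rot: [179.0, 0.3, 176.0]
contact_force: [-0.3, -0.8, -0.8]
gripper_width: 0.0008
fix tcp mm [ -19.9 -232.2   28.9] rot [179.04   0.28 176.01] F [-0.2 -0.9 -0.8] w 0.8 t 6.55
time_s: 6.72
tcp_pos: [0.527, -0.0585, 0.0297]
eef_rot: [179.0, 0.3, 176.0]
contact_force: [-0.8, -0.7, 0.1]
gripper_width: 0.0005
fix tcp mm [ -19.7 -222.2   29.7] rot [179.03   0.32 176.03] F [-0.7 -0.8  0.1] w 0.5 t 6.72
```

```bash
python3 -m inch '[{"x":0,"y":0.1,"z":0.08,"yaw":0},{"x":0,"y":0.1,"z":0.05,"yaw":0}]'
python3 st.py
python3 -m inch '[{"x":0,"y":0.1,"z":0,"yaw":0},{"x":0,"y":0.1,"z":0,"yaw":0}]'
python3 st.py
```

```text
time_s: 6.88
tcp_pos: [0.528, -0.0532, 0.0279]
eef_rot: [179.1, 0.4, 176.1]
contact_force: [-1.7, -6.6, 7.9]
gripper_width: 0.0004
fix tcp mm [ -19.1 -216.8   27.9] rot [179.09   0.4  176.13] F [-1.2 -6.7  7.9] w 0.4 t 6.88
time_s: 7.05
tcp_pos: [0.5272, -0.0494, 0.0281]
eef_rot: [179.2, 0.3, 176.2]
contact_force: [-0.5, -23.9, 1.2]
gripper_width: 0.0006
fix tcp mm [ -20.2 -213.    28.1] rot [179.23   0.27 176.17] F [  1.2 -23.8   1.2] w 0.6 t 7.05
```

Home against the end stop (24 N). Backing off and pushing gently again in +x with two fingers, centred on the bar.

```bash
python3 -m inch '[{"x":0,"y":-0.4,"z":0,"yaw":0},{"x":0,"y":-0.1,"z":-1,"yaw":0},{"x":0.6,"y":0,"z":-0.8,"yaw":0},{"x":0.8,"y":0.6,"z":0,"yaw":0},{"x":0.6,"y":1,"z":0,"yaw":0}]' 1
python3 -m inch '[{"x":0,"y":1,"z":0,"yaw":0},{"x":0,"y":1,"z":0,"yaw":0},{"x":0,"y":0.8,"z":0,"yaw":0.05},{"x":0,"y":0,"z":0,"yaw":0}]'
python3 st.py
python3 - <<'E'
from rect import *
snap("wrist","w3"); T=F(.5628,.1616,-4.17)
for thr in (90,110,130): print(thr,bright_rects("w3",T,.022,thr,1000,(-.05,.005,-.24,0.0)))
a=rectify("w3",T,.022,-.1,.06,-.25,.06,1.8); cv2.imwrite("pics/r3.png",a[:,:,::-1])
E
```

```text
time_s: 7.47
tcp_pos: [0.4794, -0.0213, 0.0734]
eef_rot: [179.2, 0.2, 176.0]
contact_force: [0.2, 1.3, -0.7]
gripper_width: 0.0282
time_s: 7.8
tcp_pos: [0.4832, 0.0538, 0.0765]
eef_rot: [178.9, 0.5, 175.7]
contact_force: [0.9, 0.4, -0.7]
gripper_width: 0.0548
fix tcp mm [ -71.5 -113.3   76.5] rot [178.91   0.48 175.65] F [ 0.9  0.5 -0.7] w 54.8 t 7.8
90 [(-37.9, -113.8, 74.8, 16.5, 0.73)]
110 [(-37.7, -113.9, 74.5, 15.6, 0.78)]
130 []
```

View pics/r3.png

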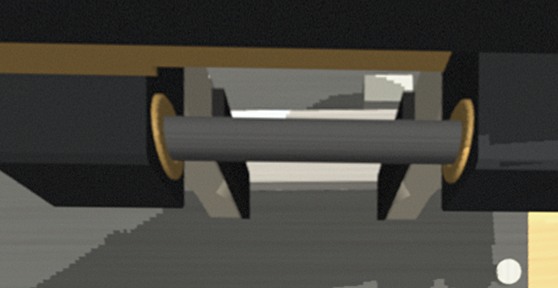

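The gripper hides most of the bar here, so I'll do the second push first and check afterwards.

```bash
python3 -m inch '[{"x":0,"y":0.5,"z":0.5,"yaw":0},{"x":0,"y":0,"z":0.7,"yaw":0},{"x":0,"y":0,"z":0.5,"yaw":0},{"x":0,"y":0,"z":0.1,"yaw":0},{"x":0,"y":0,"z":0,"yaw":0}]'
python3 st.py
python3 -m inch '[{"x":-0.2,"y":0,"z":0.05,"yaw":0},{"x":-0.2,"y":0,"z":0,"yaw":0},{"x":-0.15,"y":0,"z":0,"yaw":0}]'
python3 st.py
```

```text
time_s: 8.27
tcp_pos: [0.4853, 0.066, 0.031]
eef_rot: [178.7, 0.6, 175.7]
contact_force: [-0.1, 0.3, 0.9]
gripper_width: 0.0869
fix tcp mm [ -70.4 -101.    31. ] rot [178.74   0.61 175.69] F [-0.1  0.3  0.9] w 86.9 t 8.27
time_s: 8.52
tcp_pos: [0.4999, 0.0639, 0.0309]
eef_rot: [178.7, 0.6, 175.7]
contact_force: [-1.0, -0.3, -0.3]
gripper_width: 0.0876
fix tcp mm [ -55.6 -102.    30.9] rot [178.73   0.62 175.65] F [-0.9 -0.3 -0.3] w 87.6 t 8.52
```

```bash
python3 -m inch '[{"x":-0.12,"y":0,"z":0.1,"yaw":0},{"x":-0.12,"y":0,"z":0,"yaw":0}]'
python3 st.py
python3 -m inch '[{"x":-0.1,"y":0,"z":0,"yaw":0},{"x":-0.1,"y":0,"z":0,"yaw":0}]'
python3 st.py
```

```text
time_s: 8.68
tcp_pos: [0.5068, 0.0632, 0.029]
eef_rot: [178.7, 0.6, 175.6]
contact_force: [-14.6, 9.1, 1.1]
gripper_width: 0.0874
fix tcp mm [ -48.7 -102.2   29. ] rot [178.69   0.63 175.57] F [-15.2   8.    1.1] w 87.4 t 8.68
time_s: 8.85
tcp_pos: [0.5067, 0.0627, 0.0284]
eef_rot: [178.7, 0.1, 175.4]
contact_force: [-14.7, 9.3, 12.7]
gripper_width: 0.0874
fix tcp mm [ -48.8 -102.7   28.4] rot [1.7873e+02 7.0000e-02 1.7537e+02] F [-15.4   8.2  12.7] w 87.4 t 8.85
```

```bash
python3 -m inch '[{"x":0.5,"y":0,"z":0,"yaw":0},{"x":0.2,"y":0,"z":-1,"yaw":0},{"x":0,"y":0,"z":-1,"yaw":0},{"x":0,"y":0,"z":-1,"yaw":0},{"x":0,"y":0,"z":-1,"yaw":0}]'
python3 -m inch '[{"x":0,"y":0,"z":-1,"yaw":0},{"x":0,"y":0,"z":-1,"yaw":0},{"x":0,"y":0,"z":-1,"yaw":0},{"x":0,"y":0,"z":-1,"yaw":0},{"x":0,"y":0,"z":0,"yaw":0}]'
python3 st.py
python3 - <<'E'
from rect import *
print(r.get_state()["joints"].round(1)); snap("wrist","w4"); T=F(.5628,.1616,-4.17)
for thr in (100,120): print(thr,bright_rects("w4",T,.022,thr,1000,(-.08,.02,-.24,0.02)))
a=rectify("w4",T,.022); cv2.imwrite("pics/r4.png",a[:,:,::-1])
E
```

```text
time_s: 9.27
tcp_pos: [0.4852, 0.0606, 0.127]
eef_rot: [179.0, -0.6, 175.3]
contact_force: [1.3, 0.4, -1.1]
gripper_width: 0.0874
time_s: 9.68
tcp_pos: [0.4886, 0.0585, 0.2392]
eef_rot: [178.8, -0.0, 175.3]
contact_force: [1.1, 0.5, 0.1]
gripper_width: 0.0875
fix tcp mm [ -66.5 -108.2  239.2] rot [ 1.7878e+02 -1.0000e-02  1.7532e+02] F [1.1 0.5 0.1] w 87.5 t 9.68
[  28.9    2.9  -21.3   -1.1  -65.1 -123.2]
100 [(-24.7, -108.1, 259.1, 99.2, 2.9)]
120 [(-10.0, -91.6, 217.4, 60.4, -0.22)]
```

View pics/r4.png

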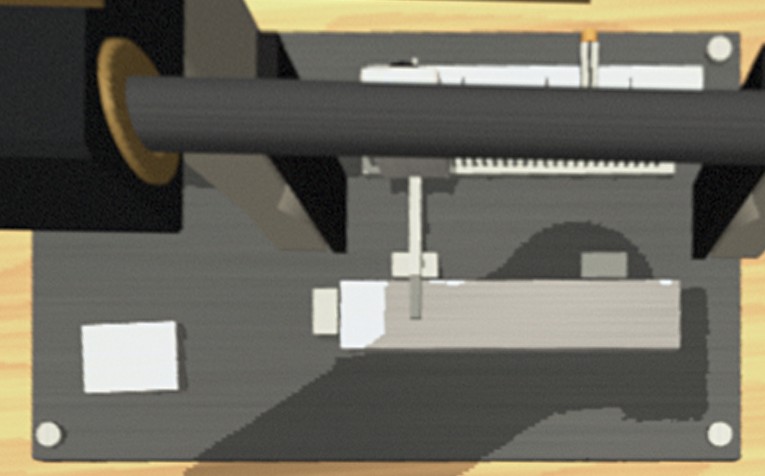

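The bar spans y 0 to -200 and x 0 to -40 mm in the fixture frame, parallel and touching the stops, so step 1 looks done. Next I measure the blade (z 33) and rider (z 26) y positions in the saved views, then turn 90°.

```bash
python3 - <<'E'
from rect import *
T=F(.5628,.1616,-4.17)
def prof(fn,h,x0,x1,y0,y1):
    R=rectify(fn,T,h,x0,x1,y0,y1,4); g=cv2.cvtColor(R,cv2.COLOR_RGB2GRAY).mean(0); g=g.reshape(-1,4).mean(1)
    return " ".join(f"{v:.0f}" for v in g)
for fn in("top0","w1","w4"):
    print(fn,"blade x10..30 from y=-30 down 1mm:",prof(fn,.033,.018,.032,-.062,-.030))
    print(fn,"rider from y=-135:",prof(fn,.026,.116,.130,-.160,-.135))
R=[rectify(f,T,.026,.09,.145,-.17,-.12,8) for f in("top0","w1","w4")]
cv2.imwrite("pics/rider.png",np.hstack([np.vstack(R[:2]).copy()[:,:,::-1],np.vstack([R[2],rectify("w1",T,.033,-.03,.025,-.07,-.02,8)])[:,:,::-1]]))
E
python3 -m inch '[{"x":-0.3,"y":-0.1,"z":0,"yaw":-1},{"x":-0.3,"y":-0.1,"z":0,"yaw":-1},{"x":-0.3,"y":-0.1,"z":0,"yaw":-1},{"x":-0.3,"y":-0.1,"z":0,"yaw":-1},{"x":-0.3,"y":-0.1,"z":0,"yaw":-1}]'
for i in 1 2 3; do python3 -m inch '[{"x":0,"y":0,"z":0,"yaw":-1},{"x":0,"y":0,"z":0,"yaw":-1},{"x":0,"y":0,"z":0,"yaw":-1},{"x":0,"y":0,"z":0,"yaw":-1},{"x":0,"y":0,"z":0,"yaw":-1}]'|sed -n 2,3p; done
python3 st.py
```

```text
top0 blade x10..30 from y=-30 down 1mm: 64 64 64 64 64 63 62 61 59 56 57 71 92 115 140 158 167 166 155 134 107 81 60 47 47 54 59 61 63 64 64 64
time_s: 10.15
tcp_pos: [0.5254, 0.0477, 0.2359]
eef_rot: [178.7, 0.3, -164.0]
contact_force: [0.9, -0.1, -1.2]
gripper_width: 0.0873
tcp_pos: [0.5256, 0.0465, 0.2305]
eef_rot: [178.8, 0.4, -143.1]
tcp_pos: [0.524, 0.0456, 0.2255]
eef_rot: [178.7, 0.6, -122.1]
tcp_pos: [0.5223, 0.0448, 0.2206]
eef_rot: [178.6, 0.8, -101.2]
fix tcp mm [ -31.9 -119.4  220.6] rot [ 178.64    0.85 -101.17] F [ 0.6 -0.7  0.2] w 87.3 t 11.4Traceback (most recent call last):
  File "<stdin>", line 8, in <module>
  File "<stdin>", line 4, in prof
ValueError: cannot reshape array of size 99 into shape (4)
```

```bash
python3 -m inch '[{"x":-0.7,"y":-1,"z":0,"yaw":-0.7},{"x":-0.7,"y":-1,"z":0,"yaw":-0.7},{"x":-0.7,"y":-1,"z":0,"yaw":0},{"x":-0.7,"y":-0.9,"z":0,"yaw":0},{"x":0,"y":0,"z":0,"yaw":0}]' >/dev/null
python3 -m inch '[{"x":0,"y":0,"z":0,"yaw":0},{"x":0,"y":0,"z":0,"yaw":0}]' >/dev/null
python3 st.py
python3 - <<'E'
from rect import *
snap("wrist","w5"); snap("scene","s5")
T=F(.5628,.1616,-4.17)
def prof(fn,h,x0,x1,y0,y1):
    R=rectify(fn,T,h,x0,x1,y0,y1,4); g=cv2.cvtColor(R,cv2.COLOR_RGB2GRAY).mean(0)
    return " ".join(f"{v:.0f}" for v in g[2::4])
for fn in("top0","w1","w4","w5"):
    print(fn,"blade from y=-30:",prof(fn,.033,.018,.032,-.062,-.030))
    print(fn,"rider from y=-135:",prof(fn,.026,.116,.130,-.160,-.135))
im,d,K,P=load("w5"); a=rectify("w5",T,.026,-.03,.15,-.17,.0,3.0)
b=[rectify(f,T,.026,.09,.145,-.17,-.12,5) for f in("top0","w1","w4","w5")]
b=np.vstack([np.hstack(b[:2]),np.hstack(b[2:])]); print(a.shape,b.shape)
c=np.zeros((550,max(a.shape[1],0)+250+0,3),np.uint8); c=np.zeros((560,800,3),np.uint8)
a=cv2.resize(a,(300,320)) if a.shape[1]>300 else a
c[:a.shape[0],:a.shape[1]]=a; c[:b.shape[0],300:300+b.shape[1]]=b[:, :500]
cv2.imwrite("pics/c5.png",c[:,:,::-1])
E
```

```text
fix tcp mm [ 70.8 -54.4 211.6] rot [178.24   0.85 -95.09] F [ 0.2 -0.   0.6] w 87.5 t 11.98
top0 blade from y=-30: 64 64 64 64 64 63 62 61 59 55 58 73 94 118 143 160 168 165 153 132 103 78 57 45 48 55 59 62 63 64 64 64
top0 rider from y=-135: 154 154 155 154 154 154 151 147 142 135 129 126 124 123 125 129 133 138 144 148 152 156 158 157 157
w1 blade from y=-30: 71 71 72 72 71 71 71 71 70 69 67 77 109 143 158 162 164 159 140 107 79 68 70 70 71 71 71 72 71 71 71 71
w1 rider from y=-135: 201 201 202 202 201 203 209 219 229 207 156 121 151 207 222 201 187 193 200 203 203 202 202 202 202
w4 blade from y=-30: 104 104 103 104 104 103 104 104 104 103 99 110 154 210 228 228 230 236 208 139 79 66 77 87 98 103 105 105 105 104 104 104
w4 rider from y=-135: 174 174 174 172 162 153 172 209 225 206 149 125 168 213 224 205 181 170 172 173 173 172 173 175 176
w5 blade from y=-30: 107 107 101 83 72 70 71 72 72 72 70 66 88 144 162 159 159 167 162 114 75 69 71 71 72 72 71 72 72 72 72 72
w5 rider from y=-135: 230 230 230 231 233 231 191 226 240 244 199 95 153 239 239 231 206 222 232 230 231 230 229 230 229
(540, 510, 3) (548, 500, 3)
```

View pics/c5.png

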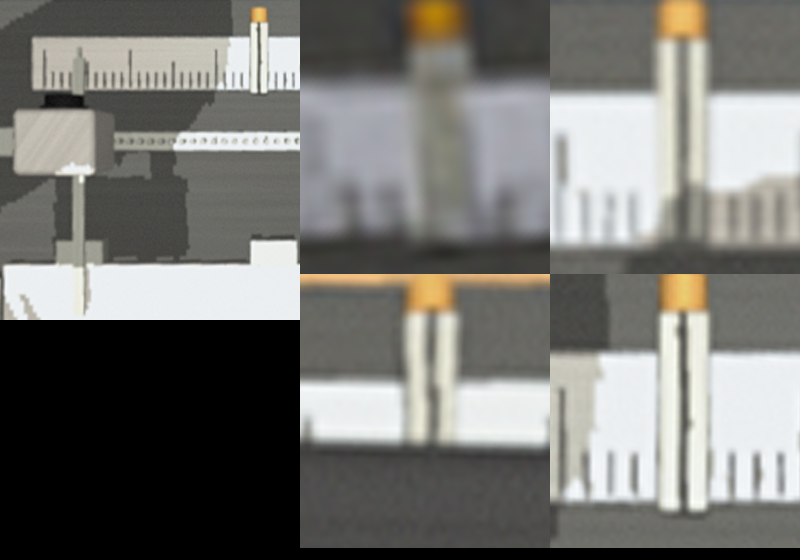

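Rider line at y -146.5 and blade centre at -46.1 (three views agree within 0.5 mm), so the arm must come out about 100.4 mm. Now I check the head's place from depth and descend partway.

```bash
python3 - <<'E'
from rect import *
T=F(.5628,.1616,-4.17); Ti=np.linalg.inv(T)
for fn in("w5","top0"):
    im,d,K,P=load(fn); v,u=np.mgrid[:400,:640]
    p=np.stack([(u-K[0,2])/K[0,0]*d,(v-K[1,2])/K[1,1]*d,d,np.ones_like(d)],-1)@P.T@Ti.T*1000
    m=(d>0)&(p[...,2]>70)&(p[...,2]<82)&(abs(p[...,0]-72)<40)&(abs(p[...,1]+46)<32)
    q=p[m][:,:3]; print(fn,len(q),"min/max/med",np.percentile(q,2,0).round(1),np.percentile(q,98,0).round(1),np.median(q,0).round(1))
    m=(d>0)&(p[...,2]>50)&(p[...,2]<68)&(abs(p[...,0]-92)<6)&(abs(p[...,1]+46)<25)
    q=p[m][:,:3]; print("  button",len(q), np.percentile(q,[2,98],0).round(1).tolist() if len(q) else "")
E
python3 -m inch '[{"x":-0.33,"y":0,"z":1,"yaw":-0.1},{"x":0,"y":0,"z":1,"yaw":0},{"x":0,"y":0,"z":1,"yaw":0},{"x":0,"y":0,"z":0.7,"yaw":0},{"x":0,"y":0,"z":0,"yaw":0}]' >/dev/null; python3 st.py
```

```text
w5 1658 min/max/med [ 55.1 -66.2  71.8] [ 85.9 -28.3  77.8] [ 70.6 -48.3  76.4]
  button 124 [[87.4, -57.2, 58.5], [94.1, -38.1, 67.9]]
top0 141 min/max/med [ 54.4 -65.1  70.3] [ 84.8 -27.1  80. ] [ 69.9 -46.1  74.7]
  button 11 [[87.3, -57.1, 58.4], [94.1, -36.9, 67.3]]
fix tcp mm [ 66.6 -46.7 121.5] rot [178.68   1.1  -94.76] F [-1.1  0.5 -0.6] w 87.7 t 12.5
```

```bash
python3 -m inch '[{"x":0,"y":-0.26,"z":0.3,"yaw":0},{"x":0,"y":0,"z":0,"yaw":0}]' >/dev/null; python3 st.py
python3 -m inch '[{"x":0,"y":-0.05,"z":0.8,"yaw":0},{"x":0,"y":-0.03,"z":0.8,"yaw":0},{"x":0,"y":0,"z":0.5,"yaw":0},{"x":0,"y":0,"z":0.2,"yaw":0},{"x":0,"y":0,"z":0,"yaw":0}]' >/dev/null; python3 st.py
```

```text
fix tcp mm [ 72.8 -47.3 114.8] rot [178.71   1.09 -94.75] F [-0.6 -0.1 -0.4] w 87.7 t 12.67
fix tcp mm [ 79.1 -45.2  63.5] rot [179.38   1.37 -94.73] F [-0.8 -0.1  0.4] w 87.4 t 13.08
```

```bash
python3 -m inch '[{"x":0.04,"y":0.28,"z":0,"yaw":0},{"x":0,"y":0,"z":0.4,"yaw":0},{"x":0,"y":0,"z":0.15,"yaw":0},{"x":0,"y":0,"z":0,"yaw":0}]' >/dev/null; python3 st.py
```

```text
fix tcp mm [ 73.5 -45.1  53.1] rot [179.7    1.52 -94.71] F [-0.5 -0.   0. ] w 87.3 t 13.42
```

```bash
python3 -m inch '[{"x":0.04,"y":0.06,"z":0.1,"yaw":0},{"x":0,"y":0,"z":0,"yaw":0},{"x":0,"y":0,"z":0,"yaw":0},{"x":0,"y":0,"z":0,"yaw":0},{"x":0,"y":0,"z":0,"yaw":0}]' -1 25 >/dev/null; python3 st.py
python3 -m inch '[{"x":0,"y":0,"z":0,"yaw":0},{"x":0,"y":0,"z":0,"yaw":0},{"x":0,"y":0,"z":0,"yaw":0},{"x":0,"y":0,"z":0,"yaw":0},{"x":0,"y":0,"z":0,"yaw":0}]'>/dev/null; python3 st.py
```

```text
fix tcp mm [ 72.3 -45.8  51.4] rot [179.78   1.55 -94.68] F [-0.1  0.5 -0.4] w 60.1 t 13.83
fix tcp mm [ 72.7 -45.8  51.9] rot [179.82   1.56 -94.67] F [ 2.9 -0.8 -3.1] w 34.1 t 14.25
```

Gripped: 34 mm opening means the button is fully in. Drawing out now, watching the side forces.

```bash
python3 -m inch '[{"x":0,"y":0,"z":0,"yaw":0},{"x":0.2,"y":0,"z":0,"yaw":0},{"x":0.3,"y":0,"z":-0.01,"yaw":0}]'>/dev/null; python3 st.py
python3 -m inch '[{"x":0.4,"y":0,"z":-0.01,"yaw":0},{"x":0.4,"y":0,"z":-0.01,"yaw":0},{"x":0.4,"y":0,"z":-0.01,"yaw":0}]'>/dev/null; python3 st.py
```

```text
fix tcp mm [ 72.7 -57.3  51.9] rot [179.86   1.61 -94.58] F [ 0.5  1.2 -2.1] w 34.6 t 14.5
fix tcp mm [ 72.7 -89.2  51.9] rot [179.91   1.66 -94.52] F [-0.6  1.4 -0.2] w 34.8 t 14.75
```

```bash
python3 -m inch '[{"x":0.4,"y":0,"z":-0.01,"yaw":0},{"x":0.4,"y":0,"z":-0.01,"yaw":0},{"x":0.4,"y":0,"z":-0.01,"yaw":0},{"x":0.3,"y":0,"z":-0.01,"yaw":0},{"x":0.2,"y":0,"z":0,"yaw":0}]'>/dev/null; python3 st.py
python3 -m inch '[{"x":0,"y":0,"z":0,"yaw":0},{"x":0,"y":0,"z":0,"yaw":0}]'>/dev/null; python3 st.py
```

```text
fix tcp mm [  72.7 -139.    51.9] rot [179.96   1.66 -94.67] F [-1.   2.1  2.2] w 34.7 t 15.17
fix tcp mm [  72.7 -141.1   51.9] rot [179.95   1.64 -94.77] F [ 0.4  1.5 -0.9] w 34.2 t 15.33
```

```bash
python3 -m inch '[{"x":0.18,"y":0,"z":0,"yaw":0},{"x":0,"y":0,"z":0,"yaw":0},{"x":0,"y":0,"z":0,"yaw":0}]'>/dev/null; python3 st.py
python3 - <<'E'
from rect import *
snap("wrist","w6"); snap("scene","s6"); snap("top","t6")
T=F(.5628,.1616,-4.17)
a=rectify("w6",T,.030,-.06,.15,-.21,-.09,2.6)
b=rectify("s6",T,.026,-.06,.15,-.24,.03,1.9)
print(a.shape,b.shape); c=np.zeros((560,800,3),np.uint8); c[:a.shape[0],:a.shape[1]]=a; w=min(b.shape[1],800-a.shape[1]); c[:b.shape[0],a.shape[1]:a.shape[1]+w]=b[:,:w]
cv2.imwrite("pics/c6.png",c[:,:,::-1])
E
```

```text
fix tcp mm [  72.6 -145.8   51.9] rot [179.94   1.61 -94.71] F [0.7 1.2 0.1] w 34.4 t 15.58
(546, 312, 3) (399, 513, 3)
```

View pics/c6.png

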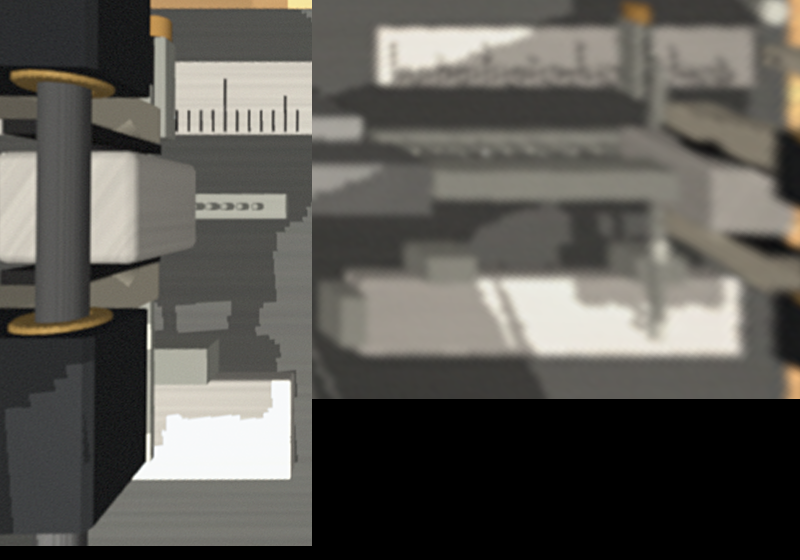

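The scene view shows the pointer near the rider, but the two sit at different heights. I enlarge each in its own plane.

Run:
```python
from rect import *
T=F(.5628,.1616,-4.17)
# bias of scene cam: rider in s5 (pointer far) & blade in s5 (known -46.2)
def g(fn,h,x0,x1,y0,y1):
    R=rectify(fn,T,h,x0,x1,y0,y1,4); return " ".join(f"{v:.0f}" for v in cv2.cvtColor(R,cv2.COLOR_RGB2GRAY).mean(0)[2::4])
print("s5 rider from -130",g("s5",.026,.105,.125,-.165,-.13)); print("s6 rider",g("s6",.026,.125,.133,-.165,-.13))
print("s0 blade from -30",g("scene0",.033,.004,.03,-.065,-.03)); print("s6 blade from -130",g("s6",.033,.004,.03,-.165,-.13))
def lab(R,y1,s):
    R=R.copy()
    for k in range(0,60,5): cv2.line(R,(int((k)*s),0),(int(k*s),6 if k%10 else 14),(255,0,0),1)
    return R
A=[lab(rectify("s6",T,h,.055,.145,-.175,-.125,7),-.125,7) for h in(.026,.033)]
B=[lab(rectify("s6",T,.033,-.03,.04,-.175,-.125,1.5),-.125,1.5)]
cv2.imwrite("pics/c7.png",cv2.resize(np.hstack(A),(700,600))[:,:,::-1])
```

```text
s5 rider from -130 162 144 126 111 101 97 99 108 121 137 152 162 165 161 153 146 145 150 159 169 177 184 189 191 192 191 189 185 179 176 176 180 187 192 195
s6 rider 130 121 113 106 102 100 101 104 109 114 119 120 118 113 107 103 104 111 121 132 141 148 153 155 155 155 154 152 151 151 152 153 154 155 155
s0 blade from -30 129 129 129 127 122 116 108 102 100 103 112 126 142 157 167 171 169 162 150 134 117 101 89 80 76 75 75 75 76 76 76 76 76 76 76
s6 blade from -130 104 105 106 107 109 110 111 112 114 117 122 129 137 144 150 153 153 150 143 135 127 120 115 111 109 108 108 107 105 104 103 101 101 101 102
```

View pics/c7.png

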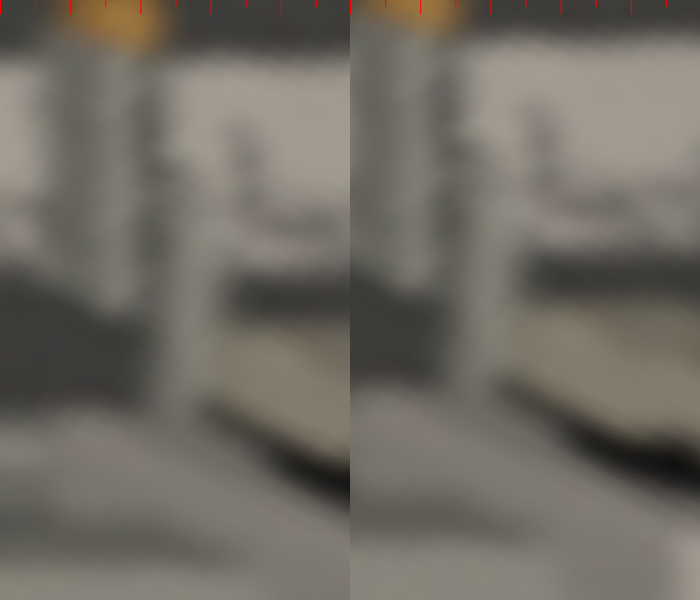

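Same-camera comparison: the blade moved from -45.7 to -146.1 (100.4 mm, as required), against the rider line at -146.2 to -146.5. One last check of the bar in the latest wrist picture and of the grip, then I hand in.

```bash
python3 -m inch '[{"x":0.01,"y":0,"z":0,"yaw":0},{"x":0,"y":0,"z":0,"yaw":0},{"x":0,"y":0,"z":0,"yaw":0},{"x":0,"y":0,"z":0,"yaw":0}]' - 25 >/dev/null; python3 st.py
python3 - <<'E'
from rect import *
T=F(.5628,.1616,-4.17)
for thr in(130,150): print(bright_rects("w6",T,.022,thr,500,(-.06,-.003,-.23,-.155)))
q=r.get_state()["qd"]; print(np.abs(q).max())
E
```

```text
fix tcp mm [  72.7 -145.6   51.9] rot [179.94   1.59 -94.66] F [ 0.9 -0.7  0.9] w 34.7 t 16.07
[(-21.4, -177.8, 45.5, 36.7, 0.0)]
[(-21.2, -177.8, 45.5, 36.5, 0.0)]
0.10813297058722422
```

```bash
python3 -c "
from plant import r
print(r.close_job())"
```

```text
the job is handed in; nothing more can be done
None
```

I pushed the bar home, drew the gauge arm out about 100 mm to the rider's line with the lock button squeezed, and handed in at about 16 s while still holding it. No verdict was reported.

- **Bar:** I pushed it to +x with two fingertips, then +y from its end, then +x again; the stops pushed back with about 15–24 N. The last wrist picture put its -y end at -200.5 mm and its -x edge at -39.7 mm, against -200 and -40 at home. It looked parallel in the view after the last push.
- **Button and grip:** The opening stayed at 34–35 mm (35 mm is fully squeezed) at a 25 N grip setting. The arm slid out with about 1–2 N of resistance, so it was unlocked.
- **Pointer:** In the scene camera the blade moved 100.4 mm, to -146.1 mm, and the robot's own position agrees within 0.6 mm. The rider's line measured -146.2 to -146.5 mm across views.
- **A check that disagreed:** By eye in the enlarged, blurred scene crop, the pointer's tip looked about 2.5 mm short of the line. I trusted the other measurements, and even that is within the 4 mm limit.
- **Bystanders:** No move came near the offcut or the snips. I did not check them separately at the end.

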